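Seat a slicing disc on its drive key

TASK

The slicing disc of the food processor sits high because its rim rests on the orange key of the machine. With a fingertip, push the black finger bar to turn the disc clockwise, seen from above, until the notch in its rim stands over the key, then press the black hub down until the disc is fully home. Do not lift the disc, handle it gently, leave the salt shaker, spice jar, lemon and onion where they stand, and finish clear of everything.

Things in the scene. Friction and masses are not known exactly. Their poses are not given: they have to be found in the camera images.
- machine: low round white drive base of a food processor, 200 mm across and 41 mm high, fixed to the worktop; origin at the centre of its underside, z up on the disc's axis. Its orange key stands at the rim in the base's own -x direction.
- key_mark (a point): top of the orange marker post (14 mm wide, 10 mm deep, top 74 mm above the worktop) that stands on the base just outside the disc's edge, 85 mm from the axis: always visible, it shows where the key is. It is one piece with the key.
- key_top (a point): top of the orange key at 70 mm from the axis: a ridge 10 mm wide with a round top, lying along the radius from the marker post inward to 63 mm from the axis, 56 mm above the worktop. The disc's rim rests on it; it fits the disc's notch with 3 mm to spare on each side.
- notch (a point): middle of the notch in the disc's rim, at the disc's upper face and 70 mm from the axis: an open slot 16 mm wide, cut 14 mm in from the edge, its sides and a line pointing at it painted orange. The steel disc is 150 mm across and 5 mm thick; its upper face is 61 mm above the worktop at the start and 51 mm when seated, when the key fills the notch and stands 5 mm proud of the disc's upper face.
- bar_mid (a point): middle of the black finger bar, half-way up and 45 mm from the axis, on the opposite side of the axis from the notch. The bar stands on the disc along the radius from 20 to 62 mm from the axis, 10 mm thick, 20 mm high (10 mm above and below this point). Pushing it sideways with about 2 N turns the disc; the disc stays where it is left. The point's x axis points outward along the bar, z up.
- hub_top (a point): centre of the top face of the black hub, 44 mm across, on the disc's axis, 24 mm above the disc's upper face (85 mm above the worktop at the start, 75 mm when seated). Pressed here with the notch over the key, the disc slides down against steady friction of about 5 N and stops hard after 10 mm; 12 to 20 N is a good final press. It does not sink by its own weight.
- disc_turn (a joint): angle of the disc about the machine's upright axis, rad, positive counter-clockwise from above; 0 when the notch is exactly over the key. It starts between 0.6 and 1.9 (so it must be turned clockwise) and has a stop at 3.1 either way. The key enters within about 0.04 of 0; a little more is centred by the key's round top as the disc is pressed.
- slicing_disc (a joint): how far the disc is pushed down, m: 0 resting on the key, 0.010 fully seated; negative if it is lifted.
- salt_shaker: clear salt shaker with a grey cap, 44 mm across and 90 mm high, loose bystander; origin under its centre
- spice_jar: spice jar with orange-yellow filling and black and white cap, 43 mm across and 85 mm high, loose bystander; origin under its centre
- lemon: yellow lemon, 71x53x51 mm, loose bystander; origin under its centre
- onion_half: half red onion, cut face up, 68x89x41 mm, loose bystander; origin under its centre

How it is judged:
At the end, for the whole second after the job is handed in: The disc is at least 8 of its 10 mm down with its notch over the key (within 0.08 rad) and at rest; salt shaker, spice jar, lemon and onion half are within 30 mm of where they stood (value of joint slicing_disc above 0.008 m and value of joint disc_turn between -0.08 and 0.08 rad and velocity of joint disc_turn between -0.05 and 0.05 rad/s and distance of each of salt_shaker, spice_jar, lemon, onion_half from where it was at the start of the episode below 0.03 m); the robot touches nothing.
It fails at once if the disc is lifted (more than 5 mm above its rest on the key) (value of joint slicing_disc below -0.005 m).
It fails at once if the disc is turned the wrong way (past 2.3 rad counter-clockwise of the key) (value of joint disc_turn above 2.3 rad).
It fails at once if the disc is handled roughly (over 60 N from the fingers) (contact force between the fingers and slicing_disc above 60 N).
It fails at once if a bystander is displaced or lifted by more than 30 mm (distance of any of salt_shaker, spice_jar, lemon, onion_half from where it was at the start of the episode above 0.03 m).
It also fails if it takes over 48 s, if anything falls off the work surface, if the arm or the gripper's body presses on something with over 40 N, if the wrist force passes 120 N, or if a joint passes its speed limit or range.

ROBOT

A 6-joint arm with a two-finger parallel gripper is mounted at the origin on a cart in front of the work surface, level with it; the furniture and walls round the work are solid. World frame = base frame: x ahead of the robot, y to its left, z up, the work surface at z = 0. Lengths are in m, angles in rad, forces in N, time in s.
With the tool pointing down it reaches from about 0.35 to 1 m from the base axis. Payload 7.1 kg.
Tool frame: the origin (TCP) lies between the finger pads; the fingertips stand 22 mm ahead of it and the grasp point (between the pads) lies 3 mm ahead of it; z points along the fingers, y is the line along which they close (so a half turn about z gives the same grasp; the last joint's range is limited). The gripper opens to 85 mm and grips with 20 to 120 N. Pads are 22 mm wide; open, the fingers measure 114 mm over their backs; the gripper's body (76 mm by 85 mm) begins 54 mm behind the grasp point. The pads swing forward as they close: fully open they stand 13 mm farther back than shut.
Start: joints at [1.29, 0.423, 1.63, -0, 1.089, -0.019], TCP at [0.162, 0.604, 0.253] pointing down, gripper open.
Joint ranges: [-3, 3], [-0.9, 2.11], [0.09, 2.58], [-1.31, 4.45], [0.11, 2.69], [-2.54, 2.54]. Speed limits (rad/s): [2.39, 2.39, 3.01, 3.14, 3.14, 3.14].

INTERFACE

Orientations are given as a rotation vector (axis times angle).
In Python, from rig import manip gives the robot as it stands. The module is installed in compiled form; this text tells all that it offers. Calls block until the motion is done:
- manip.move_to(position, orientation): joint-space move of the TCP to a pose.
- manip.servo_line(position, orientation=None, rate=0.15): straight line of the TCP; orientation=None keeps the orientation; rate is the mean speed in m/s.
- manip.set_joints(angles): joint-space move.
- manip.command_gripper(opening, f_grip=None): finger opening in m; f_grip is the grip in N (None keeps the last); returns when the fingers have stopped.
- manip.hold(seconds).
- manip.solve_ik(position, orientation): joint angles nearest the present ones, or None.
- manip.camera(name): name is "scene" or "top" or "wrist"; returns a dict with "image" (480x640x3 uint8, red, green, blue), "fx", "fy", "cx", "cy" (pixels), "k1" (the pictures are not rectified: a ray, as slopes to the right and down, at radius r is drawn at 1 + k1 r^2 times it, then the intrinsics apply), "cam_to_world" (4x4, takes a point from camera to world coordinates); the wrist camera has in their place "mount" (4x4, takes a point from camera to tool coordinates, whose origin is the TCP and whose axes are the flange's). Camera axes: x right, y down, z forward; pixel columns grow to the right and rows downward; lengths in m; the calibration is good to about 2 mm. A picture is of the moment at which its call begins: read the wrist's pose just before it. There is no depth.
A pose or a line that the arm cannot do raises manip.IKError and nothing moves.
- manip.sign_off(): hands the job in; it is judged then, once.
Readings, each from a call of its own:
- manip.get_time(): time.
- manip.get_joint_positions(): joint angles.
- manip.get_joint_vel(): joint speeds.
- manip.get_tau(): joint torques, N m.
- manip.get_position(): TCP position.
- manip.get_ee_rot(): TCP orientation.
- manip.get_contact_force(): force on the tool from outside, world axes, zero at the start.
- manip.get_torque(): the same for the moment, N m.
- manip.get_width(): finger opening in m.
- manip.get_grip_force(): force on a finger pad.
Only numpy, scipy, OpenCV 4.12 (cv2) and the standard library are available. Lean on these libraries where they do the work, as an engineer would, in place of code of your own. Each camera call takes 0.05 s, during which the arm holds its last target. There are 200 camera calls.

## Working session

There is one attempt and no reset: what is moved stays moved. The work goes in short steps, each a Python script; the robot and the scene stay as the last script left them, time stands still between calls to the robot, and variables do not carry over. Pictures are saved under pics/ and viewed, at most 10 in all, crops included, and the job is handed in when it is done.

```bash
mkdir -p pics
cat > h.py <<'E'
import numpy as np, cv2
from rig import manip
from scipy.spatial.transform import Rotation as R
def T(c):
    if "cam_to_world" in c: return np.array(c["cam_to_world"])
    return c["Tw"]
def shot(name):
    p=np.array(manip.get_position()); r=np.array(manip.get_ee_rot())
    c=manip.camera(name)
    if name=="wrist":
        M=np.eye(4); M[:3,:3]=R.from_rotvec(r).as_matrix(); M[:3,3]=p
        c["Tw"]=M@np.array(c["mount"])
    return c
def ray(c,u,v):
    d=np.array([(u-c["cx"])/c["fx"],(v-c["cy"])/c["fy"]]); s=d.copy()
    for _ in range(30): s=d/(1+c["k1"]*(s@s))
    M=T(c); return M[:3,3], M[:3,:3]@np.array([s[0],s[1],1])
def onz(c,u,v,z):
    o,d=ray(c,u,v); return o+d*(z-o[2])/d[2]
def proj(c,P):
    M=T(c); q=M[:3,:3].T@(np.array(P)-M[:3,3]); s=q[:2]/q[2]; s=s*(1+c["k1"]*(s@s))
    return s[0]*c["fx"]+c["cx"], s[1]*c["fy"]+c["cy"]
def save(c,n): cv2.imwrite(f"pics/{n}.png",cv2.cvtColor(c["image"],cv2.COLOR_RGB2BGR))
def blobs(c,lo,hi,amin=15):
    hsv=cv2.cvtColor(c["image"],cv2.COLOR_RGB2HSV); m=cv2.inRange(hsv,lo,hi)
    n,l,s,ce=cv2.connectedComponentsWithStats(m)
    return [(s[i].tolist(),ce[i].round(1).tolist()) for i in range(1,n) if s[i][4]>=amin]
E
python3 - <<'E'
from h import *
for n in("top","scene"):
    c=shot(n); save(c,n); print(n,c["fx"],c["cx"],c["cy"],c["k1"],np.round(T(c),3).tolist())
    for b in blobs(c,(5,150,120),(18,255,255)): print(b)
print(manip.get_ee_rot(),manip.get_time())
E
```

```text
top 565.4494910773354 326.85961937951873 242.65228599617998 -0.11468306809221597 [[-0.004, -0.997, 0.083, 0.433], [-1.0, 0.004, 0.005, 0.026], [-0.005, -0.083, -0.997, 1.36], [0.0, 0.0, 0.0, 1.0]]
([380, 305, 6, 7, 28], [382.3, 308.1])
scene 467.2580063943118 319.97609997007464 245.02992397468614 -0.03506837058619296 [[0.737, -0.381, 0.559, -0.003], [-0.676, -0.438, 0.592, -0.533], [0.019, -0.814, -0.58, 0.67], [0.0, 0.0, 0.0, 1.0]]
([352, 133, 23, 23, 199], [363.2, 143.9])
([341, 137, 10, 9, 50], [345.5, 141.4])
([329, 177, 27, 17, 167], [343.8, 185.4])
([306, 325, 12, 17, 136], [310.1, 333.4])
[-4.10068334e-01 -3.11448159e+00  2.13308998e-03] 0.1
```

View pics/top.png

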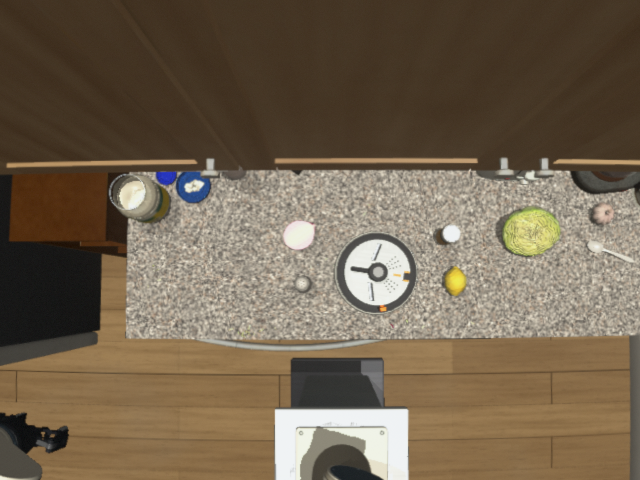

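View pics/scene.png

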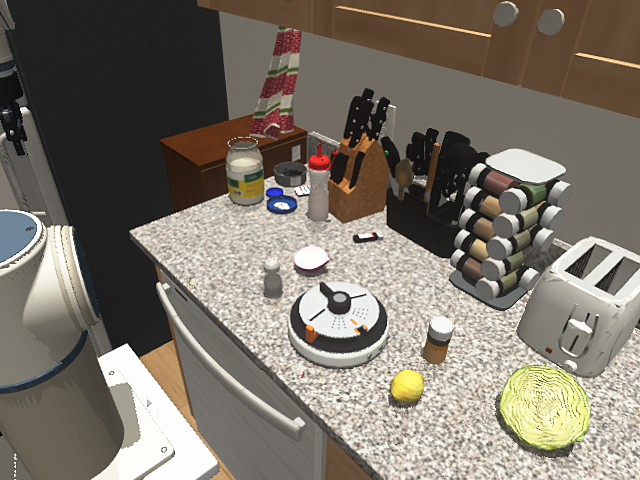

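The top view shows the hub at about (377,271), the post at (382,308), the notch at (405,277) and the bar pointing left to (352,268). The shaker is at (303,284) and the onion at (298,235), both well clear of the disc. I'll work out positions and go above for a closer look.

Run:
```python
from h import *
c=shot("top"); 
H=onz(c,377,271,.085); K=onz(c,382.3,308.1,.074); N=onz(c,405,277,.061); B=onz(c,354,268.5,.081)
for n,p in zip("HKNB",(H,K,N,B)): print(n,p.round(4),np.linalg.norm((p-H)[:2]).round(4),np.degrees(np.arctan2(*(p-H)[1::-1])).round(1))
for n,u,v in(("shaker",303,284),("jar",451,234),("lemon",456,281),("onion",298,235)): print(n,onz(c,u,v,.05).round(3))
# tool down, tool y along +x/-x: yaw kept as at present
r=R.from_rotvec(manip.get_ee_rot()); print(r.as_matrix().round(2))
manip.move_to([H[0],H[1],.30],(r).as_rotvec())
manip.command_gripper(0.0,20)
w=shot("wrist"); save(w,"w1"); print(manip.get_time(),manip.get_joint_positions(),[np.round(proj(w,p),0) for p in(H,K,N,B)])
```

```text
H [ 0.4752 -0.0807  0.085 ] 0.0 0.0
K [ 0.3914 -0.0928  0.074 ] 0.0846 -171.7
N [ 0.4618 -0.147   0.061 ] 0.0677 -101.4
B [ 0.4812 -0.029   0.081 ] 0.052 83.3
shaker [0.447 0.088 0.05 ]
jar [ 0.562 -0.258  0.05 ]
lemon [ 0.452 -0.267  0.05 ]
onion [0.561 0.099 0.05 ]
[[-0.97  0.26 -0.  ]
 [ 0.26  0.97 -0.  ]
 [ 0.   -0.   -1.  ]]
3.6333 [-1.92246586e-01  1.52554791e-01  1.89143031e+00 -1.37308767e-03
  1.09776976e+00 -1.50053261e+00] [array([317., 213.]), array([279., 124.]), array([247., 213.]), array([374., 204.])]
```

View pics/w1.png

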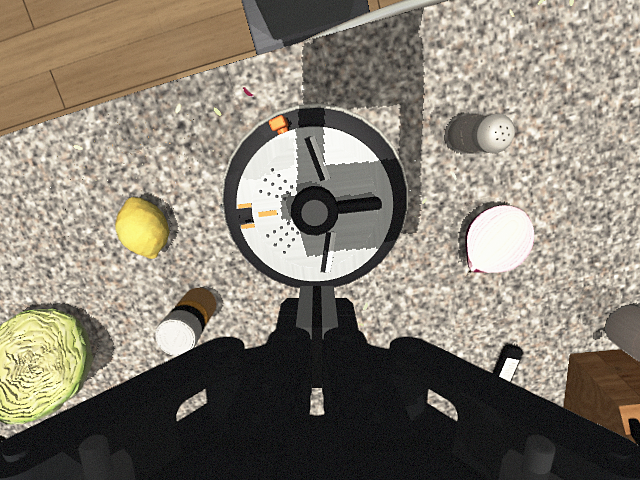

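Run:
```python
from h import *
w=shot("wrist")
H=onz(w,315,210,.085); K=onz(w,279,123.5,.074); N=onz(w,245,215,.061); B=onz(w,379,204,.081)
an=lambda p:np.arctan2(*(p-H)[1::-1])
for n,p in zip("HKNB",(H,K,N,B)): print(n,p.round(4),np.linalg.norm((p-H)[:2]).round(4),np.degrees(an(p)).round(1))
th=((an(N)-an(K))+(an(B)-an(K)-np.pi))/2
th=(th+np.pi)%(2*np.pi)-np.pi; print("theta",th)
C=H[:2]; k=an(K); phi=k+np.pi+th; phi=(phi+np.pi)%(2*np.pi)-np.pi
np.savez("s.npz",C=C,k=k,phi=phi)
def ori(p): 
    c,s=np.cos(p),np.sin(p); return R.from_matrix([[c,s,0],[s,-c,0],[0,0,-1]]).as_rotvec()
u=lambda a:np.array([np.cos(a),np.sin(a)])
def pos(p,off,z): return np.r_[C+.045*u(p)+off*u(p+np.pi/2),z]
print("phi",np.degrees(phi),manip.solve_ik(pos(phi,.045,.09),ori(phi)),manip.solve_ik(pos(k-np.pi,.02,.09),ori(k-np.pi)))
manip.move_to(pos(phi,.045,.15),ori(phi))
manip.servo_line(pos(phi,.045,.090),None,.08)
manip.hold(.2)
f0=np.array(manip.get_contact_force()); print("f0",f0.round(2))
off=.045
while off>.004:
    off-=.002
    manip.servo_line(pos(phi,off,.090),None,.04)
    f=np.array(manip.get_contact_force())-f0; ft=f[:2]@u(phi+np.pi/2)
    if off<.03: print(round(off,3),f.round(2))
    if ft>1.2: break
print("contact",off,manip.get_position(),manip.get_time())
w=shot("wrist"); save(w,"w2")
np.savez("s.npz",C=C,k=k,phi=phi,off=off,f0=f0)
```

```text
H [ 0.4718 -0.0816  0.085 ] 0.0 0.0
K [ 0.3909 -0.0928  0.074 ] 0.0817 -172.2
N [ 0.4634 -0.15    0.061 ] 0.0688 -97.0
B [ 0.4822 -0.0242  0.081 ] 0.0584 79.7
theta 1.2834146522900411
phi 81.36478199244351 [-9.72496090e-02  4.44871628e-01  2.13511001e+00 -4.44089210e-16
  5.61611014e-01  5.34633768e-02] [-1.31035014e-01  5.23368187e-01  1.96051677e+00 -1.33226763e-15
  6.57707701e-01  1.30309262e+00]
f0 [ 0.04 -0.21 -0.31]
0.029 [-0.17  0.24  0.83]
0.027 [-0.11  0.58  0.45]
0.025 [ 0.68 -0.25  0.89]
0.023 [ 0.63 -0.07 -0.51]
0.021 [1.11 0.39 1.06]
0.019 [-0.07 -0.65  0.81]
0.017 [ 0.36  0.28 -0.02]
0.015 [-1.41  0.7  -0.91]
contact 0.014999999999999973 [ 0.46363032 -0.03484888  0.08992165] 9.9167
```

View pics/w2.png

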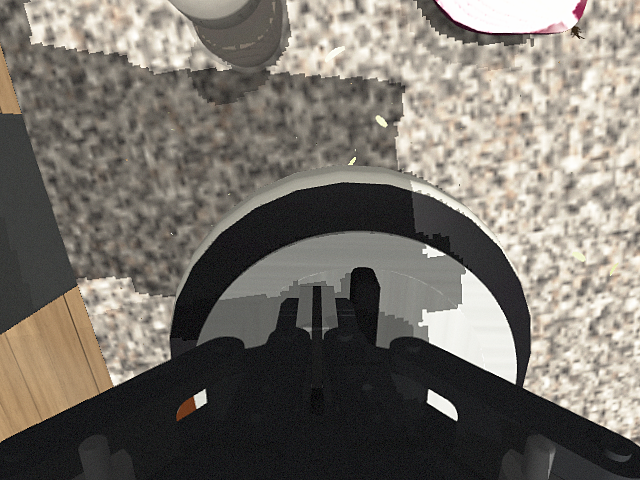

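The fingertips are at the bar's side: the bar runs (355–380, 268–345) and the fingers end at (280–355, 285–330). Next I push along the arc, stop short of the target and look.

```bash
cat >> h.py <<'E'
def ori(p): 
    c,s=np.cos(p),np.sin(p); return R.from_matrix([[c,s,0],[s,-c,0],[0,0,-1]]).as_rotvec()
u=lambda a:np.array([np.cos(a),np.sin(a)])
def pos(C,p,off,z): return np.r_[C+.045*u(p)+off*u(p+np.pi/2),z]
E
python3 - <<'E'
from h import *
s=np.load("s.npz"); C,k,phi,f0=s["C"],float(s["k"]),float(s["phi"]),s["f0"]
goal=k+np.pi+.15; off=.016; mx=0
for p in np.linspace(phi,goal,15):
    manip.servo_line(pos(C,p,off,.09),ori(p),.03)
    f=np.array(manip.get_contact_force())-f0; mx=max(mx,np.linalg.norm(f))
print("max f",mx,f.round(1),manip.get_time())
p=goal; manip.servo_line(pos(C,p,off+.006,.09),None,.05)
manip.servo_line(pos(C,p,off+.006,.17),None,.12)
manip.move_to([C[0],C[1],.30],ori(np.radians(165)))
w=shot("wrist"); save(w,"w3"); print(manip.get_time())
E
```

```text
max f 1.6363263501630618 [ 0.5  0.6 -0.3] 14.0667
17.475
```

View pics/w3.png

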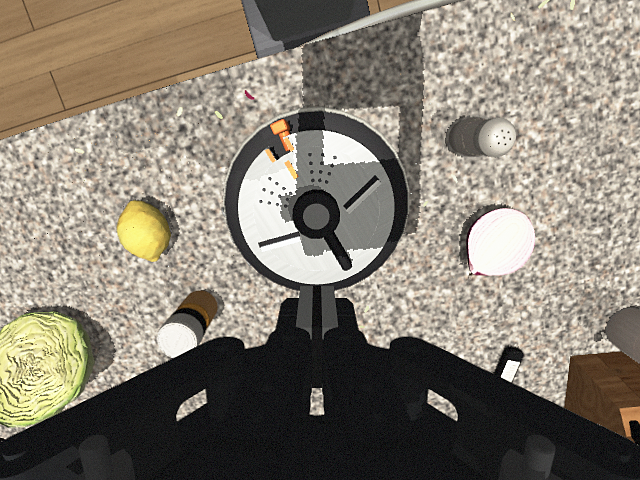

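The hub is at (316,215), the post at (280,126), and the notch sides at about (271,155) and (286,141). The bar end is at (348,267). The disc is short of the key as planned, so I'll measure what is left.

Run:
```python
from h import *
w=shot("wrist")
for b in blobs(w,(5,120,120),(20,255,255),6):
    if 240<b[1][0]<330 and 100<b[1][1]<200: print(b)
im=cv2.cvtColor(w["image"],cv2.COLOR_RGB2BGR)[100:300,210:420]; cv2.imwrite("pics/w3c.png",cv2.resize(im,None,fx=2.9,fy=2.9,interpolation=cv2.INTER_CUBIC))
H=onz(w,316,215,.085)
for n,q in dict(K=(280,126,.074),N=(278.5,148,.061),L=(291.5,170,.061),B=(347,265,.081)).items():
    p=onz(w,*q)-H; print(n,np.linalg.norm(p[:2]).round(4),np.degrees(np.arctan2(p[1],p[0])).round(1))
print(H, np.load("s.npz")["C"])
```

```text
([270, 119, 24, 32, 318], [281.5, 133.0])
([266, 149, 9, 13, 53], [269.8, 155.0])
([285, 160, 7, 8, 33], [288.0, 164.0])
([295, 173, 4, 6, 8], [296.6, 175.8])
K 0.0839 -172.8
N 0.068 -164.2
L 0.0446 -163.9
B 0.0573 15.9
[ 0.4730034  -0.08255401  0.085     ] [ 0.47179712 -0.08163594]
```

View pics/w3c.png

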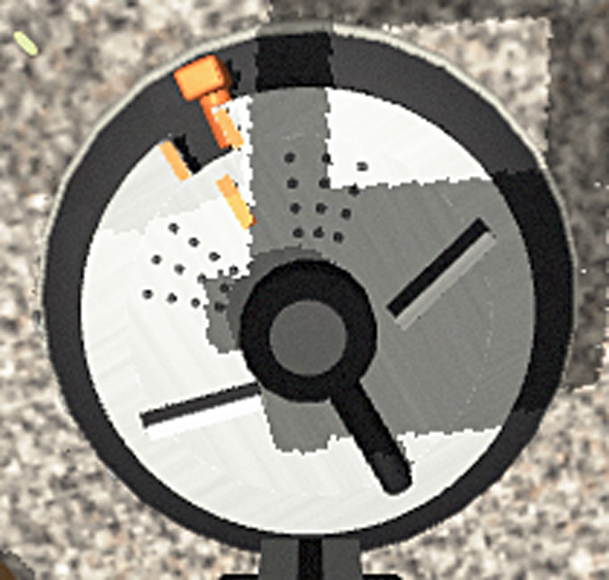

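Notch, line and bar all agree on a bar angle of 16.0°, and the goal is 7.2°, so 0.15 rad is left. The commanded and actual bar angles match within 0.4°.

Run:
```python
from h import *
s=np.load("s.npz"); C,f0=s["C"],s["f0"]; off=.016; a=np.radians(20); g=np.radians(7.6)
manip.move_to(pos(C,a,off+.008,.13),ori(a))
manip.servo_line(pos(C,a,off+.008,.09),None,.08)
for p in np.linspace(a,g,5): manip.servo_line(pos(C,p,off,.09),ori(p),.03)
print((np.array(manip.get_contact_force())-f0).round(1),manip.get_time())
manip.servo_line(pos(C,g,off+.006,.09),None,.05)
manip.servo_line(pos(C,g,off+.006,.15),None,.15)
manip.move_to([.4725,-.082,.24],ori(np.radians(165)))
w=shot("wrist"); print(manip.get_time())
im=cv2.cvtColor(w["image"],cv2.COLOR_RGB2BGR); x,y=map(int,proj(w,[.4725,-.082,.061])); print(x,y)
x0,y0=x-130,max(0,y-125); im=im[y0:y0+220,x0:x0+260]; print(x0,y0); cv2.imwrite("pics/w4.png",cv2.resize(im,None,fx=2.5,fy=2.5,interpolation=cv2.INTER_CUBIC))
```

```text
[-0.8  0.8  0.4] 21.825
25.0833
316 222
186 97
```

View pics/w4.png

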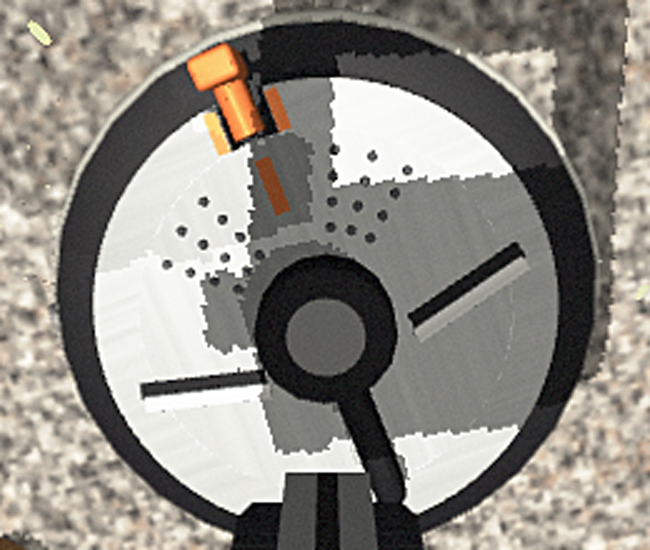

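The key stands in the notch with similar gaps on both sides (key at (240,110), notch sides at (218,132) and (278,108) in the crop). Now I press.

Run:
```python
from h import *
f0=np.load("s.npz")["f0"]; x,y=.4725,-.082
manip.servo_line([x,y,.115],None,.12); z=.112
log=[]
while z>.088:
    manip.servo_line([x,y,z],None,.02)
    f=(np.array(manip.get_contact_force())-f0)[2]; log.append((round(z,4),round(manip.get_position()[2],4),round(f,1)))
    if f>13: break
    z-=.001
manip.hold(.3); print(log,np.round(manip.get_contact_force(),1))
manip.servo_line([x,y,.14],None,.1); manip.servo_line([x,y,.26],None,.2)
w=shot("wrist"); print(manip.get_time())
H=onz(w,*proj(w,[x,y,.06]),.06)
im=cv2.cvtColor(w["image"],cv2.COLOR_RGB2BGR); px,py=map(int,proj(w,[x,y,.061]))
im=im[max(0,py-125):py+95,px-130:px+130]; cv2.imwrite("pics/w5.png",cv2.resize(im,None,fx=2.5,fy=2.5,interpolation=cv2.INTER_CUBIC))
```

```text
[(0.112, np.float64(0.1122), np.float64(0.3)), (0.111, np.float64(0.111), np.float64(-0.0)), (0.11, np.float64(0.1099), np.float64(0.4)), (0.109, np.float64(0.1089), np.float64(0.1)), (0.108, np.float64(0.1079), np.float64(-0.4)), (0.107, np.float64(0.107), np.float64(0.4)), (0.106, np.float64(0.106), np.float64(3.4)), (0.105, np.float64(0.105), np.float64(3.2)), (0.104, np.float64(0.1039), np.float64(3.1)), (0.103, np.float64(0.1029), np.float64(1.9)), (0.102, np.float64(0.1019), np.float64(2.3)), (0.101, np.float64(0.1009), np.float64(2.8)), (0.1, np.float64(0.0999), np.float64(2.3)), (0.099, np.float64(0.0989), np.float64(2.6)), (0.098, np.float64(0.0979), np.float64(2.2)), (0.097, np.float64(0.097), np.float64(5.1)), (0.096, np.float64(0.0969), np.float64(18.1))] [-4.2  1.4 16.9]
32.2667
```

View pics/w5.png

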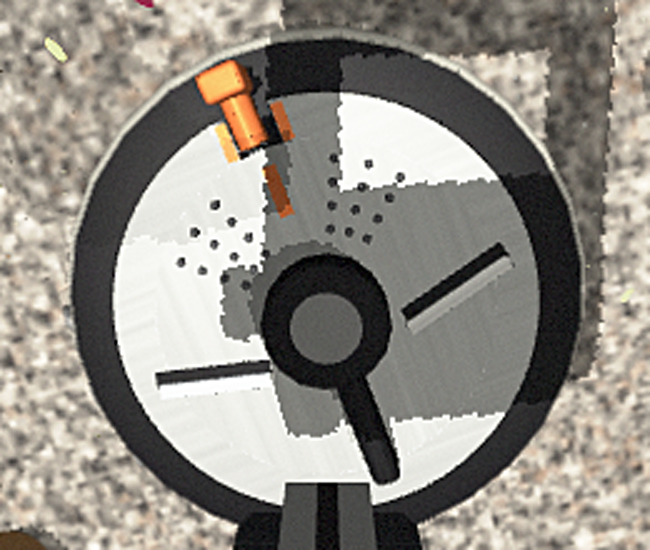

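The disc slid 10 mm (hub from 85 to 75 mm) and stopped hard at 17 N. The picture shows the key standing in the notch, and the arm is clear.

```bash
python3 -c "
from rig import manip
print(manip.sign_off())"
```

```text
the job is handed in; nothing more can be done
None
```

The disc was turned clockwise until its notch stood over the key, then pressed about 10 mm down to a hard stop at about 17 N; I handed the job in at about 32 s with the arm clear, but `sign_off` gave no verdict.

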